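# Tip the petri dish out of the bench caddy into the steel pan

### The job

The four-bay caddy on the bench has a gap in its rim at every corner. Turn the caddy so that the corner of the bay holding the flat petri dish faces the shallow steel pan, then tip the caddy towards the pan by its central post, keeping its foot low on the bench, until the dish slides out through the gap into the pan without your fingers touching the dish. Let the caddy stand upright on its foot again, with the dish lying flat in the pan, everything else still in the caddy, and the bottle, beaker and carton standing around left where they are.

Things in the scene. Friction and masses are not known exactly. Their poses are not given: they have to be found in the camera images.
- caddy: Loose grey four-bay caddy, 0.75 kg. Origin: centre of its foot's underside. Foot: block 96 x 96 mm, sides along caddy x and y. Tray on it 200 x 200 mm, its corners lying along +x, -x, +y, -y, so one bay along each axis, centre 66 mm out; smooth floor top at z 54 mm, walls and dividers to z 88. It tips over a foot edge 48 mm from the centre and rocks back by itself when let go.
- post_top (a point): Centre of the top of the caddy's central upright aluminium post, 18 x 18 mm square (faces square to caddy x and y), top at z 176 mm above the foot's underside. A sideways push of about 3 N near its top tips the caddy without sliding it; 37 degrees is the most before the tray edge meets the pan. It may also be gripped and lifted a little to turn the caddy.
- gap_a (a point): Middle of the floor's edge in the rim gap of the caddy's -x bay, 106 mm from the centre. Every bay has such a gap, 71 mm wide, at its outer (cut-off) corner.
- gap_b (a point): The same point of the caddy's -y bay.
- pan: Shallow brushed-steel pan fixed to the bench, 156 (its x) x 196 (its y) x 14 mm, wall and floor 3 mm. Origin: centre of its underside. The caddy stands off its +x side, about 165 mm from centre to centre; the overhanging tray passes above the pan's rim, and when tipped the gap edge comes down inside the pan.
- dish: Closed round petri dish, 60 mm diameter, 15 mm high, 18 g, clear; the only flat round thing. Lies in one of the two bays nearer the pan (in either the caddy's -x or its -y bay). Origin: centre of its underside, z up. It slides on the tray from about 22 degrees of tilt (18 to 26).
- cup_b: Specimen cup with screw lid, 62 mm diameter, 68 mm high, standing in the other one of the two bays nearer the pan. Origin: centre of its underside.
- cup: Specimen cup with screw lid, 62 mm diameter, 68 mm high (its top is 122 mm above the bench), standing in one of the two bays away from the pan. Origin: centre of its underside.
- timer: Small bench timer, 48 x 66 x 52 mm, standing in the remaining bay away from the pan. Origin: centre of its underside.
- wash: Bystander: squat bottle, 64 mm diameter, 148 mm high. Origin: centre of its underside.
- beaker: Bystander: clear plastic beaker, 52 mm diameter, 69 mm high. Origin: centre of its underside.
- strips: Bystander: small carton, 51 x 86 x 96 mm. Origin: centre of its underside.

How it is judged:
On the way:
1. the caddy is tipped on one corner by at least 17 degrees (angle between caddy's own z axis and vertical above 0.3 rad), for 0.1 s.
At the end, for the whole second after the job is handed in: The dish lies flat and still (within 0.15 rad, right way up) on the pan's floor, its centre within 55 mm (pan x) and 75 mm (pan y) of the pan's centre; the caddy stands upright on its foot (tilt under 0.06 rad, foot within 10 mm of the bench), at rest; both cups and the timer are still in the caddy (z of dish in the frame of pan below 0.01 m and x of dish in the frame of pan between -0.055 and 0.055 m and y of dish in the frame of pan between -0.075 and 0.075 m and angle between dish's own z axis and vertical below 0.15 rad and linear speed of each of dish, caddy below 0.02 m/s and angle between caddy's own z axis and vertical below 0.06 rad and height (world z) of caddy below 0.01 m and z of cup_b in the frame of caddy between 0.045 and 0.1 m and horizontal distance between each of cup_b, cup, timer and caddy below 0.11 m and z of cup in the frame of caddy between 0.045 and 0.1 m and z of timer in the frame of caddy between 0.045 and 0.1 m); the robot touches nothing.
It fails at once if the fingers touch the dish (contact force between the fingers and dish above 0.5 N).
It fails at once if the caddy is carried up: the foot's centre more than 90 mm above the bench (height (world z) of caddy above 0.09 m).
It fails at once if a bystander is moved by more than 25 mm (distance of any of wash, beaker, strips from where it was at the start of the episode above 0.025 m).
It also fails if it takes over 64 s, if anything falls off the work surface, if the arm or the gripper's body presses on something with over 40 N, if the wrist force passes 120 N, or if a joint passes its speed limit or range.

### The arm

A 7-joint arm with a two-finger parallel gripper is mounted at the origin on a cart in front of the work surface, level with it; the furniture and walls round the work are solid. World frame = base frame: x ahead of the robot, y to its left, z up, the work surface at z = 0. Lengths are in m, angles in rad, forces in N, time in s.
With the tool pointing down it reaches from about 0.4 to 0.85 m from the base axis. Payload 10.4 kg.
Tool frame: the origin (TCP) lies midway between the tips of the shut fingers; the grasp point (between the pads) lies 19 mm behind it (manip.grasp_offset is the distance from the TCP to the grasp point, in m); z points along the fingers, y is the line along which they close (so a half turn about z gives the same grasp; the last joint's range is limited). The gripper opens to 85 mm and grips with 20 to 120 N. Pads are 22 mm wide; open, the fingers measure 114 mm over their backs; the gripper's body (76 mm by 85 mm) begins 54 mm behind the grasp point. The pads swing forward as they close: fully open they stand 13 mm farther back than shut.
Start: joints at [-1.318, 0.332, -0.065, 1.46, 0.022, 1.35, -0.088], TCP at [0.17, 0.601, 0.231] pointing down, gripper open.
Joint ranges: [-2.6, 2.6], [-0.5, 2.12], [-1.47, 1.34], [0.16, 2.42], [-1.27, 4.41], [0.06, 2.06], [-2.6, 2.6]. Speed limits (rad/s): [2.22, 2.22, 2.79, 2.79, 3.14, 3.14, 3.14].

### API

Orientations are given as a unit quaternion [x, y, z, w].
In Python, from workcell import manip gives the robot as it stands.
- The arm moves only by the tool drive_effector, called after "Emit:" by a JSON object that holds its "name" and its "arguments". Schema: {"type":"object","properties":{"ticks":{"type":"array","items":{"type":"array","items":{"type":"number"},"minItems":7,"maxItems":7},"minItems":1,"maxItems":20},"squeeze":{"type":"number"},"only":{"type":"string"},"quiet":{"type":"boolean"},"lines":{"type":"string"}},"required":["ticks"],"additionalProperties":false}. ticks is a list of rows, 1 to 20 of them, each of 7 numbers: a rotation vector rx, ry, rz in shares of 180 degrees (1.0 is 180 degrees), then dx, dy, dz in parts of the range, where 1.0 means 0.8 m, then the opening from 0.0 (shut) to 1.0 (fully open); each row is the pose to reach, as a shift and turn from the pose commanded when the call began, along the tool's axes at that moment; what a row does not reach only later rows make up. A row lasts 1/8 s, in which the tool goes at most 0.0625 m and 0.188 rad, less where a joint would pass 70% of its speed; a pose out of reach is approached as far as the arm can. The fingers move at their own pace and stop on an object; squeeze is the grip in N (left out, the last holds). Time passes only in rows, so rows that do not move let the fingers close. The tool returns the time, the measured TCP pose, the force, the opening and the grip force at its end. only (a regular expression) keeps the lines of the reply that match it, lines (a string "A,B") keeps lines A to B, and quiet returns only ok. No shift or turn number may pass 1 either way. Input that does not fit is refused with a message, and nothing moves.
- manip.get_obs(): the state, without advancing time (a new reading comes with each control period).
- manip.camera(name): name is "scene" or "side" or "wrist"; returns the picture (480x640x3 uint8, blue, green, red); there is no depth.
- manip.calibration(name): a dict with "fx", "fy", "cx", "cy" (pixels), "world_from_camera" (4x4, takes a point from camera to world coordinates); the wrist camera has in their place "tool_from_camera" (4x4, takes a point from camera to tool coordinates, whose origin is the TCP and whose axes are the flange's). Camera axes: x right, y up, looking along -z (the intrinsics and any distortion apply to the point x, -y, -z); pixel columns grow to the right and rows downward; lengths in m; the calibration is good to about 2 mm. A picture is of the moment at which its call begins: read the wrist's pose just before it. calibration takes no time and is no camera call.
- manip.hand_in(): hands the job in; it is judged then, once.
The state is a dict: "clock": time; "joint_pos": joint angles; "joint_velocities": joint speeds; "tau": joint torques, N m; "position": TCP position; "ee_rot": TCP orientation; "ft_force": force on the tool from outside, world axes, zero at the start; "torque": the same for the moment, N m; "grip_width": opening from 0.0 (shut) to 1.0 (fully open); "grasp_force": force on a finger pad.
Only numpy, scipy, OpenCV 4.12 (cv2) and the standard library are available. Lean on these libraries where they do the work, as an engineer would, in place of code of your own. Each camera call takes 0.05 s, during which the arm holds its last target. There are 200 camera calls.

## Working session

There is one attempt and no reset: what is moved stays moved. The work goes in short steps, Python scripts to look and compute and a tool call to move; the robot and the scene stay as the last step left them, time stands still between calls to the robot, and variables do not carry over. Pictures are saved under pics/ and viewed, at most 10 in all, crops included, and the job is handed in when it is done.

```bash
ls; mkdir -p pics
```

Run:
```python
from workcell import manip
import cv2
o=manip.get_obs();print(o['clock'],o['position'],o['ee_rot'],o['ft_force'],o['grip_width'])
for n in("scene","side","wrist"):
    cv2.imwrite(f"pics/{n}0.png",manip.camera(n)); c=manip.calibration(n); print(n,c)
```

```text
pics
workcell.py
0.0 [0.17006082 0.60101321 0.23050884] [ 1.37441471e-01  9.90509630e-01 -7.12444065e-04 -9.00428123e-05] [ 0.33626613  0.21852723 -0.54078808] 0.9973074531483164
scene {'fx': 454.85295127216324, 'fy': 454.85295127216324, 'cx': 323.21041548487375, 'cy': 235.9407875729713, 'world_from_camera': array([[ 0.55669954,  0.48496308, -0.67446011, -0.2700327 ],
       [-0.83070634,  0.32152386, -0.45447705, -0.56539438],
       [-0.00354957,  0.81328545,  0.58185409,  0.83937577],
       [ 0.        ,  0.        ,  0.        ,  1.        ]])}
side {'fx': 535.5691405435236, 'fy': 535.5691405435236, 'cx': 324.65042218113655, 'cy': 225.95464820663938, 'world_from_camera': array([[ 0.94587902,  0.27591176, -0.17083789,  0.30547678],
       [-0.32451574,  0.80671388, -0.4938646 , -0.58693038],
       [ 0.00155424,  0.52257575,  0.85259144,  1.16452201],
       [ 0.        ,  0.        ,  0.        ,  1.        ]])}
wrist {'fx': 398.15694218432793, 'fy': 398.15694218432793, 'cx': 318.01072233143805, 'cy': 232.52075771685614, 'tool_from_camera': array([[-8.99001563e-04,  9.60476825e-01,  2.78358511e-01,
         7.04090879e-02],
       [ 9.99999464e-01,  7.20361551e-04,  7.44042295e-04,
         1.93848506e-04],
       [ 5.14116612e-04,  2.78359031e-01, -9.60476957e-01,
        -1.43159207e-01],
       [ 0.00000000e+00,  0.00000000e+00,  0.00000000e+00,
         1.00000000e+00]])}
```

View pics/scene0.png

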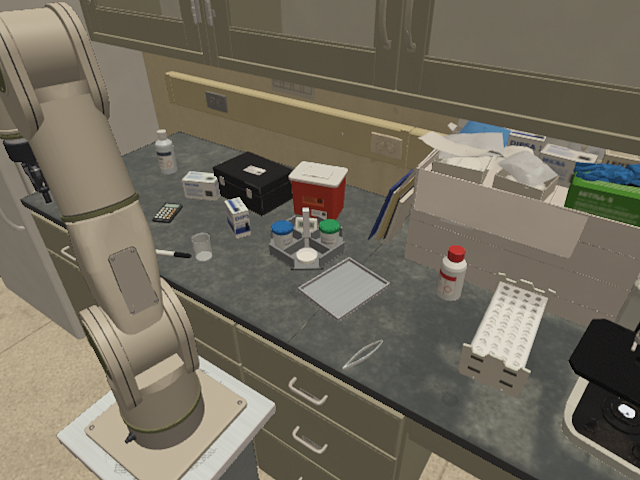

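View pics/side0.png

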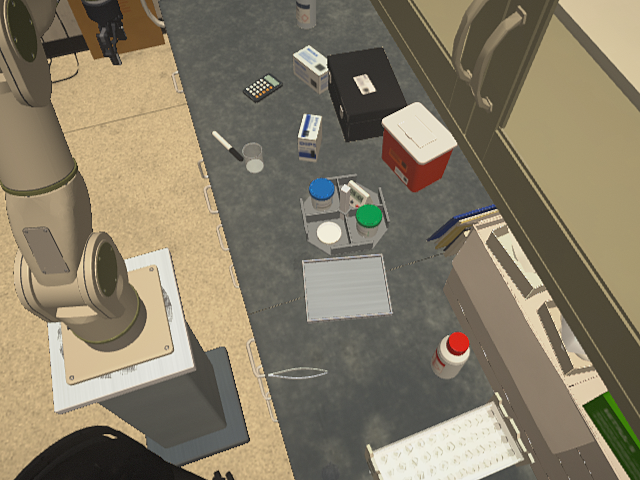

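The caddy (side view, about 343,212) has a white dish at (329,232), a green cup at (369,216), a blue cup at (321,190) and the timer at (354,195). The pan is at about (347,288). I'll enlarge this area to measure it.

Run:
```python
import cv2
i=cv2.imread("pics/side0.png")[160:340,280:420]
cv2.imwrite("pics/c1.png",cv2.resize(i,None,fx=3.3,fy=3.3,interpolation=cv2.INTER_CUBIC))
i=cv2.imread("pics/scene0.png")[190:330,180:400]
cv2.imwrite("pics/c2.png",cv2.resize(i,None,fx=3.5,fy=3.5,interpolation=cv2.INTER_CUBIC))
```

```text
(no output)
```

View pics/c1.png

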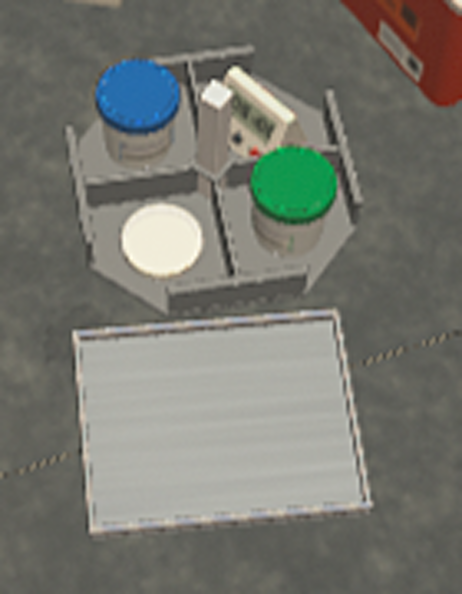

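View pics/c2.png

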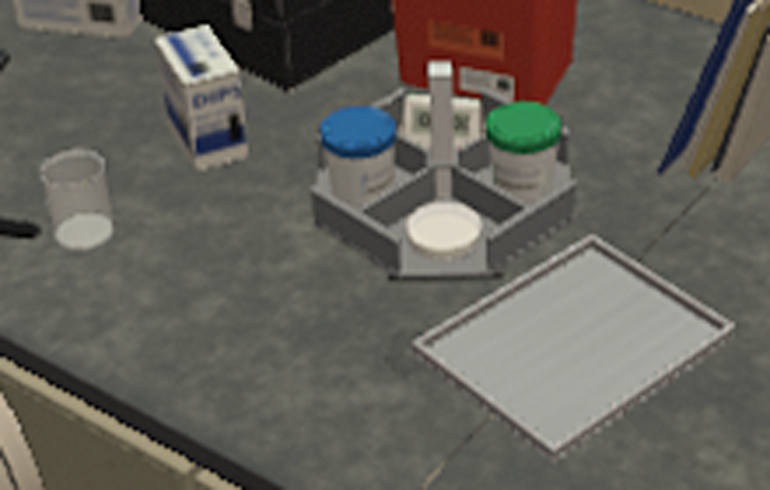

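The close-ups show the dish in the lower-left bay (crop 161,239), the green cup in the lower-right bay, the post top at (217,93), and the pan rim corners. I'll triangulate these.

Create h.py:
```python
import numpy as np
from workcell import manip
def ray(n,u,v):
    c=manip.calibration(n);T=c['world_from_camera']
    d=T[:3,:3]@np.array([(u-c['cx'])/c['fx'],-(v-c['cy'])/c['fy'],-1]);return T[:3,3],d
def at(n,u,v,z):
    o,d=ray(n,u,v);return (o+d*(z-o[2])/d[2]).round(4)
S=lambda u,v,z:at('side',280+u/3.3,160+v/3.3,z)
C=lambda u,v,z:at('scene',180+u/3.5,190+v/3.5,z)
```

Run:
```python
from h import *
P=np.array([S(*p,.014) for p in[(75,333),(336,313),(371,507),(91,531)]]);print("panS",P[:,:2].tolist(),P.mean(0))
Q=np.array([C(*p,.014) for p in[(415,343),(592,238),(734,325),(555,452)]]);print("panC",Q[:,:2].tolist(),Q.mean(0))
print("post",S(216,93,.176),C(441,66,.176))
print("dish",S(161,237,.069),C(444,226,.069))
print("gapdish",S(93,265,.054),S(167,311,.054),C(402,275,.054),C(500,275,.054))
print("gapgreen",S(306,290,.054),S(355,228,.054))
print("green",S(293,182,.122),C(524,125,.122)); print("blue",S(138,94,.122),C(359,130,.122))
print("strips",S((95+20),-110,.096),C(195,45,.096),"beaker",C(84,232,0))
```

```text
panS [[0.4535, 0.0028], [0.6411, -0.0438], [0.6064, -0.1935], [0.4172, -0.1473]] [ 0.52955 -0.09545  0.014  ]
panC [[0.4502, 0.0006], [0.6366, -0.0454], [0.6044, -0.1939], [0.4128, -0.1502]] [ 0.526    -0.097225  0.014   ]
post [0.5806 0.0653 0.176 ] [0.5787 0.0629 0.176 ]
dish [0.529 0.029 0.069] [0.5248 0.0248 0.069 ]
gapdish [0.4776 0.031  0.054 ] [ 0.5159 -0.0221  0.054 ] [0.4724 0.0276 0.054 ] [ 0.5142 -0.0354  0.054 ]
gapgreen [ 0.6161 -0.0383  0.054 ] [ 0.6694 -0.0015  0.054 ]
green [0.6204 0.0116 0.122 ] [0.6124 0.0071 0.122 ]
blue [0.542  0.1183 0.122 ] [0.5339 0.1128 0.122 ]
strips [0.5949 0.3312 0.096 ] [0.5882 0.3427 0.096 ] beaker [0.4192 0.3291 0.    ]
```

The rows are not in the units I measure in: shifts go in shares of 0.8 m and turns go in shares of 180 degrees. I convert before sending: -0.54 m / 0.8 = -0.675, -0.405 m / 0.8 = -0.5063, 2.23 rad / 3.1416 = 0.7098.

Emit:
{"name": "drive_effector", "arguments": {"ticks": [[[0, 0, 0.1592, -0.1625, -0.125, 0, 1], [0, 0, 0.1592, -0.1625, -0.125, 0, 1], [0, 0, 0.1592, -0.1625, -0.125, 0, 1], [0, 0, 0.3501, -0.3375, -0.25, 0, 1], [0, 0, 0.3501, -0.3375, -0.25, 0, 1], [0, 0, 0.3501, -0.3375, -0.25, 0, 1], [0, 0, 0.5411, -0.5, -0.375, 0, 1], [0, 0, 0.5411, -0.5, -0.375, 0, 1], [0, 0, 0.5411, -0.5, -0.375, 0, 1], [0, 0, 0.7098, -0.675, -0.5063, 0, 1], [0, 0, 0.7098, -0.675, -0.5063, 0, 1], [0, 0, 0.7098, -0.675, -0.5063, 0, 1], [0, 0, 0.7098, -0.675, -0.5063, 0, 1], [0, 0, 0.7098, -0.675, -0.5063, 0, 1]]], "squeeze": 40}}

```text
refused: ticks[0]: the value is too long (schema: maxItems 7). Nothing was moved.
```

The call was refused and nothing moved: it wants a list of rows, each a list of 7 numbers. Same move again in that form.

Emit:
{"name": "drive_effector", "arguments": {"ticks": [[0, 0, 0.1592, -0.1625, -0.125, 0, 1], [0, 0, 0.1592, -0.1625, -0.125, 0, 1], [0, 0, 0.1592, -0.1625, -0.125, 0, 1], [0, 0, 0.3501, -0.3375, -0.25, 0, 1], [0, 0, 0.3501, -0.3375, -0.25, 0, 1], [0, 0, 0.3501, -0.3375, -0.25, 0, 1], [0, 0, 0.5411, -0.5, -0.375, 0, 1], [0, 0, 0.5411, -0.5, -0.375, 0, 1], [0, 0, 0.5411, -0.5, -0.375, 0, 1], [0, 0, 0.7098, -0.675, -0.5063, 0, 1], [0, 0, 0.7098, -0.675, -0.5063, 0, 1], [0, 0, 0.7098, -0.675, -0.5063, 0, 1], [0, 0, 0.7098, -0.675, -0.5063, 0, 1], [0, 0, 0.7098, -0.675, -0.5063, 0, 1]], "squeeze": 40}}

```text
clock: 1.9
position: [0.5794, 0.0644, 0.2309]
ee_rot: [0.95, 0.313, -0.0, -0.0]
ft_force: [-0.5, 1.2, 0.2]
grip_width: 1.003
grasp_force: 0.0
```

Run:
```python
from workcell import manip
import cv2
o=manip.get_obs();print(o['clock'],o['position'],o['ee_rot'],o['joint_pos'],o['ft_force'])
cv2.imwrite("pics/w1.png",manip.camera("wrist"))
```

```text
1.9 [0.57940466 0.06444061 0.2308606 ] [ 9.49917101e-01  3.12501772e-01 -3.79205037e-04 -1.96109316e-05] [-0.67428088  0.25946246  0.5834828   1.60515635 -0.14624468  1.32176225
 -1.00509484] [-0.4965736   1.2234576   0.19774151]
```

View pics/w1.png

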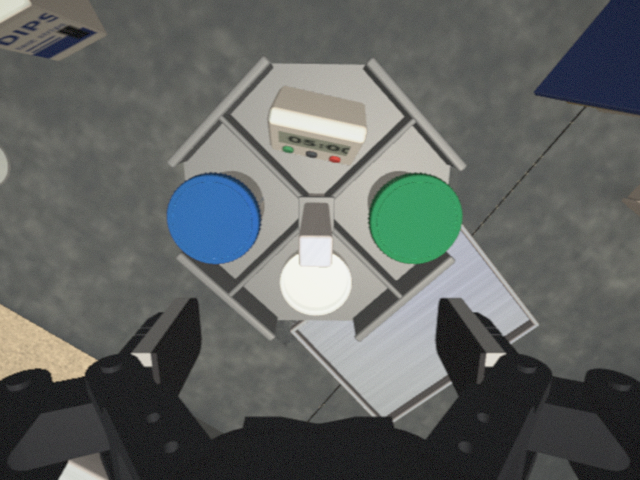

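The wrist view shows the post top at about (317,250), square to the gripper. The dish is at (316,281), below and in line with the post.

Add to h.py:
```python
from scipy.spatial.transform import Rotation as R
def W(u,v,z,pos,q):
    c=manip.calibration('wrist');T=c['tool_from_camera'];r=R.from_quat(q)
    d=r.apply(T[:3,:3]@np.array([(u-c['cx'])/c['fx'],-(v-c['cy'])/c['fy'],-1]));o=np.array(pos)+r.apply(T[:3,3])
    return (o+d*(z-o[2])/d[2]).round(4)
```

Run:
```python
from h import *
o=manip.get_obs();p,q=o['position'],o['ee_rot']
print(R.from_quat(q).as_matrix().round(3))
w=W(317,250,.176,p,q);print(w, R.from_quat(q).inv().apply(w-p))
print(W(317,322,.054,p,q),W(316,281,.069,p,q))
```

```text
[[ 0.804  0.595 -0.001]
 [ 0.595 -0.804  0.   ]
 [-0.    -0.    -1.   ]]
[0.5821 0.0678 0.176 ] [ 0.00394459 -0.00042907  0.0549909 ]
[0.494  0.0031 0.054 ] [0.5306 0.0311 0.069 ]
```

Scaled: 0.09 m / 0.8 = 0.1125, 0.003 m / 0.8 = 0.0038.

Emit:
{"name": "drive_effector", "arguments": {"ticks": [[0, 0, 0, 0.0038, 0, 0.0625, 1], [0, 0, 0, 0.0038, 0, 0.11, 1], [0, 0, 0, 0.0038, 0, 0.1125, 1], [0, 0, 0, 0.0038, 0, 0.1125, 0], [0, 0, 0, 0.0038, 0, 0.1125, 0], [0, 0, 0, 0.0038, 0, 0.1125, 0], [0, 0, 0, 0.0038, 0, 0.1125, 0], [0, 0, 0, 0.0038, 0, 0.1125, 0]], "squeeze": 50}}

```text
clock: 2.95
position: [0.5819, 0.067, 0.142]
ee_rot: [0.95, 0.313, 0.0, -0.0]
ft_force: [-3.3, 2.3, 6.0]
grip_width: 0.203
grasp_force: 50.2
```

Scaled: -0.013 m / 0.8 = -0.0163, -0.012 m / 0.8 = -0.015, -0.7 rad / 3.1416 = -0.2228.

Emit:
{"name": "drive_effector", "arguments": {"ticks": [[0, 0, 0, 0, 0, -0.0063, 0], [0, 0, 0, 0, 0, -0.0125, 0], [0, 0, -0.0255, -0.0013, -0.0013, -0.0125, 0], [0, 0, -0.0637, -0.0038, -0.0025, -0.0125, 0], [0, 0, -0.1019, -0.0075, -0.005, -0.0125, 0], [0, 0, -0.1401, -0.0113, -0.0063, -0.0125, 0], [0, 0, -0.1783, -0.0138, -0.0075, -0.0125, 0], [0, 0, -0.2069, -0.015, -0.0088, -0.0125, 0], [0, 0, -0.2228, -0.0163, -0.0088, -0.0125, 0], [0, 0, -0.2228, -0.0163, -0.0088, -0.0125, 0]], "squeeze": 50}}

```text
clock: 4.2
position: [0.5669, 0.064, 0.1509]
ee_rot: [0.785, 0.619, -0.001, -0.0]
ft_force: [-1.1, 0.4, -9.4]
grip_width: 0.2
grasp_force: 49.2
```

Run:
```python
from workcell import manip
import cv2
i=manip.camera("side")[150:350,270:430];cv2.imwrite("pics/s2.png",cv2.resize(i,None,fx=3,fy=3,interpolation=cv2.INTER_CUBIC))
print(manip.get_obs()['joint_pos'])
```

```text
[-0.58091074  0.2843691   0.45955217  1.73317949 -0.13618237  1.15643705
 -0.31869431]
```

View pics/s2.png

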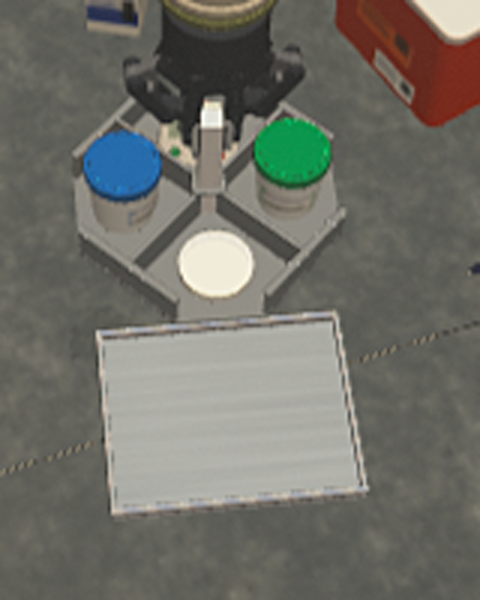

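Scaled: 0.0085 m / 0.8 = 0.0106, 0.004 m / 0.8 = 0.005.

Emit:
{"name": "drive_effector", "arguments": {"ticks": [[0, 0, 0, 0, 0, 0.005, 0], [0, 0, 0, 0, 0, 0.0106, 0], [0, 0, 0, 0, 0, 0.0106, 0], [0, 0, 0, 0, 0, 0.0106, 0]], "squeeze": 80}}

```text
clock: 4.75
position: [0.5672, 0.0644, 0.1426]
ee_rot: [0.785, 0.619, -0.0, -0.0]
ft_force: [1.1, -0.4, -9.5]
grip_width: 0.199
grasp_force: 79.4
```

Emit:
{"name": "drive_effector", "arguments": {"ticks": [[0, 0.0159, 0, -0.0088, 0, -0.0025, 0], [0, 0.0318, 0, -0.0175, 0, -0.005, 0], [0, 0.0477, 0, -0.0275, 0, -0.0075, 0], [0, 0.0637, 0, -0.0363, 0, -0.0088, 0], [0, 0.0796, 0, -0.045, 0, -0.0088, 0], [0, 0.0955, 0, -0.055, 0, -0.01, 0], [0, 0.105, 0, -0.06, 0, -0.01, 0], [0, 0.1114, 0, -0.0638, 0, -0.01, 0], [0, 0.1114, 0, -0.0638, 0, -0.01, 0], [0, 0.1114, 0, -0.0638, 0, -0.01, 0]], "squeeze": 80}}

```text
clock: 6.0
position: [0.5555, 0.0152, 0.1508]
ee_rot: [0.773, 0.61, 0.136, -0.108]
ft_force: [-0.0, 0.3, -10.6]
grip_width: 0.197
grasp_force: 79.5
```

Run:
```python
from h import *
o=manip.get_obs();print(o['joint_pos'],R.from_quat(o['ee_rot']).as_matrix()[:,2].round(3))
import cv2
i=manip.camera("side")[150:350,270:430];cv2.imwrite("pics/s3.png",cv2.resize(i,None,fx=3,fy=3,interpolation=cv2.INTER_CUBIC))
```

```text
[-0.31264546  0.23145659  0.46969595  1.84127468 -0.50806276  1.11526785
  0.14302419] [ 0.079  0.333 -0.94 ]
```

View pics/s3.png

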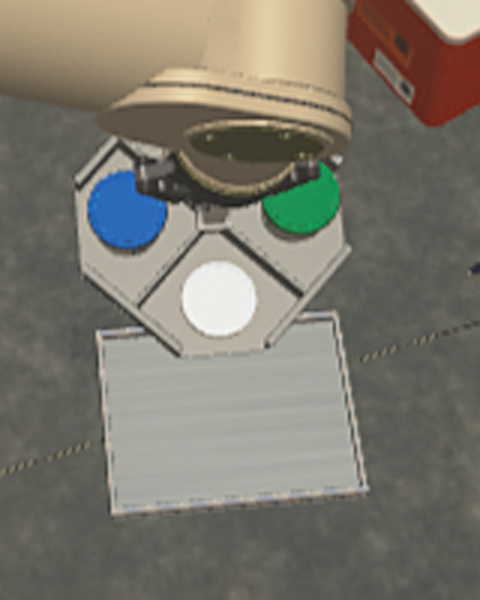

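The dish is still in its bay at 20° of tilt, so I'll tip further.

Scaled: -0.029 m / 0.8 = -0.0363, -0.007 m / 0.8 = -0.0088, 0.2 rad / 3.1416 = 0.0637.

Emit:
{"name": "drive_effector", "arguments": {"ticks": [[0, 0.008, 0, -0.005, 0, -0.0013, 0], [0, 0.0159, 0, -0.0088, 0, -0.0025, 0], [0, 0.0239, 0, -0.0138, 0, -0.0038, 0], [0, 0.0318, 0, -0.0175, 0, -0.005, 0], [0, 0.0398, 0, -0.0225, 0, -0.0063, 0], [0, 0.0477, 0, -0.0275, 0, -0.0075, 0], [0, 0.0557, 0, -0.0325, 0, -0.0075, 0], [0, 0.0637, 0, -0.0363, 0, -0.0088, 0], [0, 0.0637, 0, -0.0363, 0, -0.0088, 0], [0, 0.0637, 0, -0.0363, 0, -0.0088, 0], [0, 0.0637, 0, -0.0363, 0, -0.0088, 0], [0, 0.0637, 0, -0.0363, 0, -0.0088, 0]], "squeeze": 80}}

```text
clock: 7.55
position: [0.5485, -0.0137, 0.1475]
ee_rot: [0.755, 0.596, 0.213, -0.168]
ft_force: [-0.4, 0.1, -9.7]
grip_width: 0.193
grasp_force: 79.6
```

Run:
```python
from h import *
o=manip.get_obs();print(o['joint_pos'],R.from_quat(o['ee_rot']).as_matrix()[:,2].round(3))
import cv2
i=manip.camera("side")[150:350,270:430];cv2.imwrite("pics/s4.png",cv2.resize(i,None,fx=3,fy=3,interpolation=cv2.INTER_CUBIC))
```

```text
[-0.14424655  0.28194036  0.47901032  1.86426744 -0.73775318  1.19587091
  0.42839949] [ 0.121  0.508 -0.852]
```

View pics/s4.png

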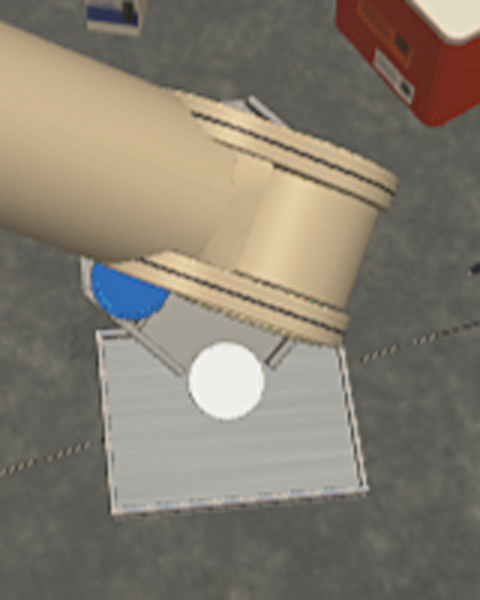

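The dish is in the gap, at crop (227,380), apparently resting half on the tray edge. I'll wait briefly and measure whether it's still sliding.

Add to h.py:
```python
import cv2
def dish():
    i=manip.camera("side");h=cv2.cvtColor(i,cv2.COLOR_BGR2HSV)
    m=cv2.inRange(h,(0,0,225),(180,40,255));m[:225]=0;m[325:]=0;m[:,:295]=0;m[:,395:]=0
    n,l,s,c=cv2.connectedComponentsWithStats(m);k=1+s[1:,4].argmax();print('dish px',c[k],s[k])
    P=np.array([.5278,-.0963]);a=np.array([.228,.974]);b=np.array([-.974,.228])
    for z in(.018,.03):
        w=at("side",*c[k],z);print(z,w,'pan',((w[:2]-P)@a).round(4),((w[:2]-P)@b).round(4))
```

```bash
python3 -c "from h import *;dish()"
```

```text
dish px [345.03455724 276.5161987 ] [333 265  25  24 463]
0.018 [ 0.5353 -0.0716  0.018 ] pan 0.0258 -0.0017
0.03 [ 0.5329 -0.077   0.03  ] pan 0.02 -0.0006
```

Emit:
{"name": "drive_effector", "arguments": {"ticks": [[0, 0, 0, 0, 0, 0, 0], [0, 0, 0, 0, 0, 0, 0], [0, 0, 0, 0, 0, 0, 0], [0, 0, 0, 0, 0, 0, 0]], "squeeze": 80}}

```text
clock: 8.15
position: [0.5485, -0.0141, 0.1474]
ee_rot: [0.756, 0.596, 0.213, -0.168]
ft_force: [0.0, 0.1, -9.4]
grip_width: 0.198
grasp_force: 79.5
```

```bash
python3 -c "from h import *;dish()"
```

```text
dish px [345.05818966 276.51293103] [333 265  25  24 464]
0.018 [ 0.5354 -0.0716  0.018 ] pan 0.0258 -0.0018
0.03 [ 0.533 -0.077  0.03 ] pan 0.02 -0.0007
```

The dish is at rest, propped on the edge. I'll draw the held caddy back 25 mm horizontally so the edge slides out from under it.

Scaled: 0.021 m / 0.8 = 0.0263, 0.013 m / 0.8 = 0.0163.

Emit:
{"name": "drive_effector", "arguments": {"ticks": [[0, 0, 0, 0.0263, 0, 0.0163, 0], [0, 0, 0, 0.0263, 0, 0.0163, 0], [0, 0, 0, 0.0263, 0, 0.0163, 0], [0, 0, 0, 0.0263, 0, 0.0163, 0]], "squeeze": 80}}

```text
clock: 8.7
position: [0.5553, 0.012, 0.1503]
ee_rot: [0.754, 0.596, 0.216, -0.169]
ft_force: [-3.9, 3.9, 7.5]
grip_width: 0.197
grasp_force: 84.5
```

```bash
python3 -c "from h import *;dish()
i=manip.camera('scene')[190:330,220:400];cv2.imwrite('pics/s5.png',cv2.resize(i,None,fx=3.5,fy=3.5,interpolation=cv2.INTER_CUBIC))"
```

```text
dish px [345.44347826 277.56956522] [334 266  24  24 460]
0.018 [ 0.5353 -0.0745  0.018 ] pan 0.0229 -0.0023
0.03 [ 0.5329 -0.0799  0.03  ] pan 0.0171 -0.0012
```

View pics/s5.png

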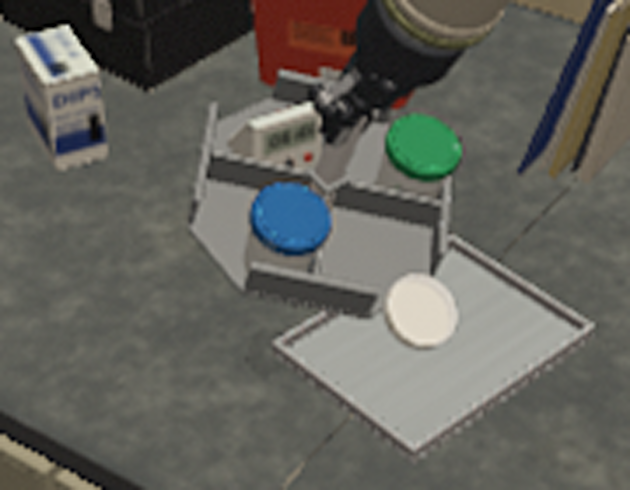

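The dish still leans in the scene view at (422,310), with its rear rim on the tray edge, and the tray bears lightly on the pan. I'll pull back further while lifting a little.

Scaled: 0.03 m / 0.8 = 0.0375, 0.009 m / 0.8 = 0.0113.

Emit:
{"name": "drive_effector", "arguments": {"ticks": [[0, 0, 0, 0.0175, 0, 0.0063, 0], [0, 0, 0, 0.0375, 0, 0.0113, 0], [0, 0, 0, 0.0375, 0, 0.0113, 0], [0, 0, 0, 0.0375, 0, 0.0113, 0], [0, 0, 0, 0.0375, 0, 0.0113, 0]], "squeeze": 80}}

```text
clock: 9.43
position: [0.5612, 0.0391, 0.155]
ee_rot: [0.756, 0.596, 0.213, -0.168]
ft_force: [0.1, -0.2, -10.5]
grip_width: 0.197
grasp_force: 82.2
```

```bash
python3 -c "from h import *;dish()
i=manip.camera('scene')[190:330,220:400];cv2.imwrite('pics/s6.png',cv2.resize(i,None,fx=3.5,fy=3.5,interpolation=cv2.INTER_CUBIC))"
```

```text
dish px [344.5195122  275.45853659] [333 265  24  22 410]
0.018 [ 0.5351 -0.0686  0.018 ] pan 0.0286 -0.0008
0.03 [ 0.5327 -0.074   0.03  ] pan 0.0228 0.0003
```

View pics/s6.png

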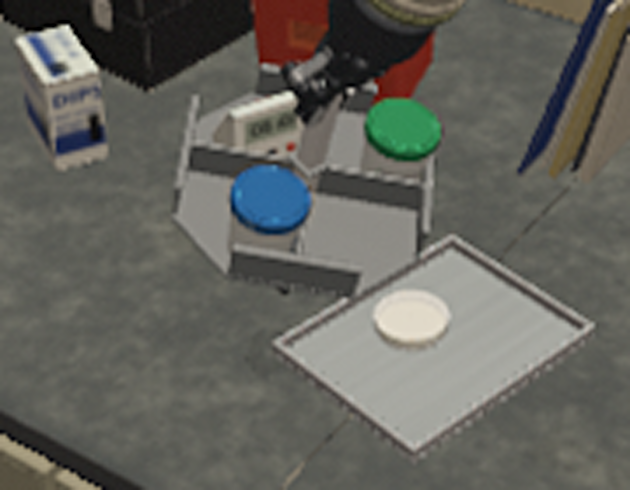

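The dish now lies flat in the pan at crop (411,318). Next I'll bring the caddy upright, slightly above the bench.

Scaled: 0.067 m / 0.8 = 0.0838, 0.062 m / 0.8 = 0.0775, -0.55 rad / 3.1416 = -0.1751.

```bash
python3 -c "
from h import *
print(at('side',384,158,0),at('side',411,190,0))"
```

```text
[0.7657 0.243  0.    ] [0.7926 0.1194 0.    ]
```

Emit:
{"name": "drive_effector", "arguments": {"ticks": [[0, -0.0159, 0, 0.0088, 0, 0.0038, 0], [0, -0.0318, 0, 0.0175, 0, 0.0075, 0], [0, -0.0477, 0, 0.0263, 0, 0.0113, 0], [0, -0.0637, 0, 0.0338, 0, 0.015, 0], [0, -0.0796, 0, 0.0413, 0, 0.02, 0], [0, -0.0955, 0, 0.05, 0, 0.0263, 0], [0, -0.1114, 0, 0.0575, 0, 0.0313, 0], [0, -0.1273, 0, 0.0638, 0, 0.0375, 0], [0, -0.1432, 0, 0.0713, 0, 0.0438, 0], [0, -0.1592, 0, 0.0775, 0, 0.0513, 0], [0, -0.1751, 0, 0.0838, 0, 0.0575, 0], [0, -0.1751, 0, 0.0838, 0, 0.0575, 0], [0, -0.1751, 0, 0.0838, 0, 0.0575, 0]], "squeeze": 80}}

```text
clock: 11.15
position: [0.5801, 0.1177, 0.1511]
ee_rot: [0.785, 0.619, 0.0, -0.001]
ft_force: [0.0, -0.0, -9.9]
grip_width: 0.2
grasp_force: 82.0
```

```bash
python3 -c "from h import *;print(R.from_quat(manip.get_obs()['ee_rot']).as_matrix().round(3))"
```

```text
[[ 0.234  0.972 -0.   ]
 [ 0.972 -0.234  0.001]
 [ 0.001 -0.001 -1.   ]]
```

Scaled: 0.0095 m / 0.8 = 0.0119, 0.009 m / 0.8 = 0.0113.

Emit:
{"name": "drive_effector", "arguments": {"ticks": [[0, 0, 0, 0, 0, 0.005, 0], [0, 0, 0, 0, 0, 0.01, 0], [0, 0, 0, 0, 0, 0.0113, 0], [0, 0, 0, 0, 0, 0.0119, 0], [0, 0, 0, 0, 0, 0.0119, 0]], "squeeze": 40}}

```text
clock: 11.78
position: [0.5819, 0.118, 0.1473]
ee_rot: [0.786, 0.619, 0.003, -0.0]
ft_force: [-14.0, -1.9, 34.8]
grip_width: 0.198
grasp_force: 88.3
```

The foot is already pressing, so the post must have shifted in the grip. I'll relieve the load, then release.

Scaled: -0.0045 m / 0.8 = -0.0056, -0.003 m / 0.8 = -0.0038.

Emit:
{"name": "drive_effector", "arguments": {"ticks": [[0, 0, 0, 0, 0, -0.0038, 0], [0, 0, 0, 0, 0, -0.0056, 0], [0, 0, 0, 0, 0, -0.0056, 0]], "squeeze": 30}}

```text
clock: 12.15
position: [0.581, 0.1179, 0.1475]
ee_rot: [0.785, 0.619, 0.001, 0.0]
ft_force: [-3.8, -2.0, 7.8]
grip_width: 0.195
grasp_force: 84.7
```

Scaled: -0.15 m / 0.8 = -0.1875, -0.09 m / 0.8 = -0.1125.

Emit:
{"name": "drive_effector", "arguments": {"ticks": [[0, 0, 0, 0, 0, 0, 0.3], [0, 0, 0, 0, 0, 0, 0.5], [0, 0, 0, 0, 0, 0, 1], [0, 0, 0, 0, 0, 0, 1], [0, 0, 0, 0, 0, 0, 1], [0, 0, 0, 0, 0, -0.0375, 1], [0, 0, 0, 0, 0, -0.1125, 1], [0, 0, 0, 0, 0, -0.1875, 1], [0, 0, 0, 0, 0, -0.1875, 1], [0, 0, 0, 0, 0, -0.1875, 1], [0, 0, 0, 0, 0, -0.1875, 1]]}}

```text
clock: 13.52
position: [0.5796, 0.1183, 0.2947]
ee_rot: [0.785, 0.619, -0.001, -0.0]
ft_force: [0.3, 0.1, 0.7]
grip_width: 0.999
grasp_force: 0.0
```

Run:
```python
from h import *
dish();i=manip.camera('scene')[150:330,200:400];cv2.imwrite('pics/s7.png',cv2.resize(i,None,fx=3,fy=3,interpolation=cv2.INTER_CUBIC))
```

```text
dish px [344.57074341 275.40767386] [333 265  24  22 417]
0.018 [ 0.5353 -0.0685  0.018 ] pan 0.0288 -0.001
0.03 [ 0.5329 -0.0739  0.03  ] pan 0.023 0.0001
```

View pics/s7.png

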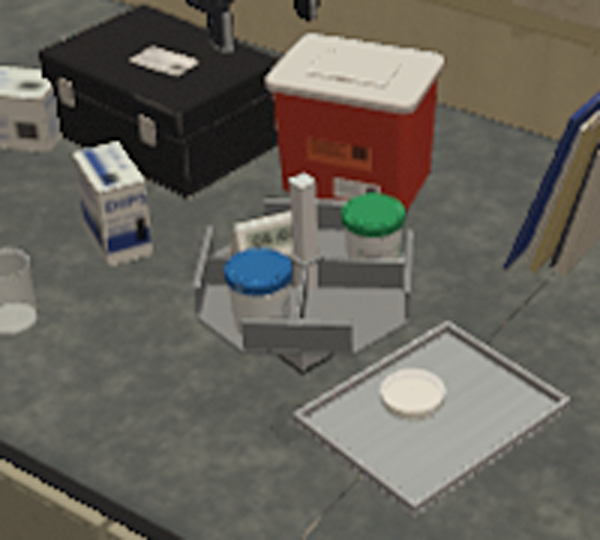

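The caddy stands upright with both cups and the timer still in it. The dish lies flat in the pan, and the carton and beaker haven't moved. The gripper is clear, so I'm handing in.

```bash
python3 -c "from workcell import manip;print(manip.hand_in())"
```

```text
the job is handed in; nothing more can be done
None
```

The job is handed in, with no verdict returned: the dish lies flat in the pan about 29 mm from its centre, the caddy stands upright about 55 mm further back from the pan with both cups and the timer in it, the carton and beaker look unmoved (the wash bottle wasn't in my last picture), and the fingers never went near the dish.

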